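# Raise and hold the height gauge for the vase

### The arm

A 6-joint arm with a two-finger parallel gripper is mounted at the origin on the work surface. World frame = base frame: x ahead of the robot, y to its left, z up, the work surface at z = 0. Lengths are in mm, angles in rad, forces in N, time in s.
With the tool pointing down it reaches from about 350 to 775 mm from the base axis. Payload 7.3 kg.
Tool frame: the origin (TCP) lies midway between the tips of the shut fingers; the grasp point (between the pads) lies 19 mm behind it; z points along the fingers, y is the line along which they close (so a half turn about z gives the same grasp; the last joint's range is limited). The gripper opens to 92 mm and grips with 3 to 60 N. Pads are 19 mm wide; open, the fingers measure 130 mm over their backs; the gripper's body (75 mm by 190 mm) begins 47 mm behind the grasp point.
Start: joints at [1.061, 0.342, 1.524, -0, 1.275, -0.146], TCP at [186.798, 490.668, 191.341] pointing down, gripper open.
Joint ranges: [-2.53, 2.53], [-0.77, 2.02], [0.04, 2.7], [-1, 4.14], [0.28, 2.66], [-3.11, 3.11]. Speed limits (rad/s): [2.57, 2.57, 3.14, 3.14, 3.14, 3.14].

### API

Orientations are given as [roll, pitch, yaw] about the fixed x, y, z axes, in that order (R = Rz(yaw) Ry(pitch) Rx(roll)).
In Python, from plant import readout, vision, order, models gives the robot as it stands. The module is installed in compiled form; this text tells all that it offers.
- The arm moves only by the tool step_arm, never from a script. Its argument "series" is text: rows parted by semicolons, each of 7 numbers parted by spaces: the gripper's target within -1 to 1 (shut at 1, half-way at 0, fully open at -1), then the shift along the tool's x, y, z each as a share of 80 mm, from -1 to 1, then the turn, a rotation vector about the tool's x, y, z each as a share of 2 pi rad, from -1 to 1. In form: jaw x y z ax ay az; .... A call has 1 to 20 rows; each row is the pose to reach, as a shift and turn from the pose commanded when the call began, along the tool's axes at that moment, turning the shorter way round; what a row does not reach only later rows make up. A row lasts 1/10 s, in which the tool goes at most 50 mm and 8.59 degrees, less where a joint would pass 70% of its speed; a pose out of reach is approached as far as the arm can. A call with a number of a shift or a turn outside -1 to 1 is refused whole. A call with a gripper value outside its range is refused whole. The fingers move at their own pace and stop on an object; the grip force is fixed at half the most. Time passes only in rows, so rows that repeat a pose let the fingers close. It gives the time, the measured TCP pose, the force, the opening and the grip force at its end, in the units of the state.
- readout.get_obs(): the state, without advancing time (a new reading comes with each control period).
- vision.capture(name): name is "side" or "top" or "wrist"; returns a dict with "frame" (420x560x3 uint8, red, green, blue), "depth" (420x560 float32, mm along the optical axis (not along the pixel's ray), 0 where there is no reading), "fovy" (degrees; the focal length in pixels is half the picture's height over the tangent of half this angle, whatever the lens; pixels are square), "cx", "cy" (the principal point, pixels), "rvec" (rotation vector, rad) and "tvec" (3), from world to camera coordinates, as OpenCV has them; the wrist camera has in their place "mount" (4x4, takes a point from camera to tool coordinates, whose origin is the TCP and whose axes are the flange's). Camera axes: x right, y down, z forward; pixel columns grow to the right and rows downward; lengths in mm; the calibration is good to about 2 mm. A picture is of the moment at which its call begins: read the wrist's pose just before it.
- order.close_job(): hands the job in; it is judged then, once.
Trained networks look in a picture, given as the dict that the camera call returned (one of the last four; its "shot" number tells which), for a name from the list of things; names that differ only in an ending like _2 or _b are one class to them, and where a whole thing is asked for, a point or a joint stands for the part that bears it (a point fixed in the world has none). Each returns a list of dicts, best first, with "p" (0 to 1); they miss things now and then, are a little off and sometimes report something else, mostly with a low value. They report only what shows in the picture. A call takes as long as a camera call. They do not tell look-alikes from the thing itself.
- models.look_for(picture, thing): "position" ([column, row] in pixels, amid what is visible of it).
- models.pinpoint(picture, thing): "position" ([column, row] in pixels: a listed point, or the origin of a listed thing).
The state is a dict: "time": time; "joint_positions": joint angles; "dq": joint speeds; "tau": joint torques, N m; "tool_pos": TCP position; "tcp_rot": TCP orientation; "contact_force": force on the tool from outside, world axes, zero at the start; "moment": the same for the moment, N m; "grip_width": finger opening in mm; "finger_force": force on a finger pad.
Only numpy, scipy, OpenCV 4.12 (cv2) and the standard library are available. Lean on these libraries where they do the work, as an engineer would, in place of code of your own. Each camera call takes 0.05 s, during which the arm holds its last target. There are 200 camera calls.

### The job

Two boards each carry a telescoping height gauge; on one of them stands a clay vase, on the other a low bowl. On the gauge of the board with the vase, squeeze the grip so that its side button is pressed in, pull the pointer straight up past the first stop to the second stop, and hold it there: the job finishes with the gripper still squeezing the grip, button in and gauge fully extended, so that the potter can build the wall up to the pointer. Leave the other gauge, the vase, the bowl, the clay lump and the jar alone.

Things in the scene. Friction and masses are not known exactly. Their poses are not given: they have to be found in the camera images.
- a: The left (+y) board (fixed, 12 mm thick) with its height gauge, an upright mast. Origin: on the table, on the mast's axis; z up. The board reaches 65 mm from the mast in +x and -x, 60 mm in -y, 190 mm in +y; the bat is at y = 125 mm. Besides the gauge, only the vase or bowl on the bat stands on it, lower than 150 mm and over 75 mm from the mast.
- a_grip: Black grip block on top of gauge a's mast, 30 (x) x 24 (y) x 44 mm (z up); axes as the board's. Origin: its centre, on the mast's axis, 125 mm above the table while the gauge is down. The button is on its +x face, half-way up; a 6 mm pointer sticks out of its +y face, 12 mm above the origin. It slides only straight up. A round collar (29 mm) ends 1 mm below it.
- a_button_face (a point): Centre of the outer face of gauge a's push button: 14 mm wide, 26 mm high, out 8 mm from the grip's +x face (23 mm from the grip's origin); pressed towards the mast. Meant to be squeezed with one finger on the button, the other on the plain -x face (38 mm apart, 32 mm when fully in), and kept squeezed while pulling up.
- a_tip (a point): Tip of the pointer of gauge a, 60 mm from the mast's axis towards the bat, 137 mm above the table while the gauge is down.
- a_button (a joint): Button on grip a: 0 out, 0.006 m fully in. A spring pushes it out with 2 N at first, 6.3 N when fully in. While it is out a catch locks the gauge down; pressed in by more than 4 mm it frees the gauge. There is no catch at the stops.
- a_upper (a joint): How far the upper (thin) tube of gauge a is out of the lower tube: 0 to 0.060 m. A spring and its weight pull it back down with about 3.5 N, so it drops again when let go. It comes out first; at 0.060 the gauge is at its first stop.
- a_lower (a joint): How far the lower (thick) tube of gauge a is out of the fixed mast: 0 to 0.060 m. It rubs with about 5 N and comes out after the upper tube, when the pull goes on past the first stop; at 0.060 (grip 120 mm higher than at the start) the gauge is at its second stop, the end of its travel.
- a_bat (a point): Centre of the top face of the round plaster bat (110 mm diameter) on gauge a's board, 26 mm above the table and 125 mm from the mast. The vase or the bowl stands here.
- b: The right (-y) board (fixed, 12 mm thick) with its height gauge, an upright mast. Origin: on the table, on the mast's axis; z up. The board reaches 65 mm from the mast in +x and -x, 60 mm in -y, 190 mm in +y; the bat is at y = 125 mm. Besides the gauge, only the vase or bowl on the bat stands on it, lower than 150 mm and over 75 mm from the mast.
- b_grip: Black grip block on top of gauge b's mast, 30 (x) x 24 (y) x 44 mm (z up); axes as the board's. Origin: its centre, on the mast's axis, 125 mm above the table while the gauge is down. The button is on its +x face, half-way up; a 6 mm pointer sticks out of its +y face, 12 mm above the origin. It slides only straight up. A round collar (29 mm) ends 1 mm below it.
- b_button_face (a point): Centre of the outer face of gauge b's push button: 14 mm wide, 26 mm high, out 8 mm from the grip's +x face (23 mm from the grip's origin); pressed towards the mast. Meant to be squeezed with one finger on the button, the other on the plain -x face (38 mm apart, 32 mm when fully in), and kept squeezed while pulling up.
- b_tip (a point): Tip of the pointer of gauge b, 60 mm from the mast's axis towards the bat, 137 mm above the table while the gauge is down.
- b_button (a joint): Button on grip b: 0 out, 0.006 m fully in. A spring pushes it out with 2 N at first, 6.3 N when fully in. While it is out a catch locks the gauge down; pressed in by more than 4 mm it frees the gauge. There is no catch at the stops.
- b_upper (a joint): How far the upper (thin) tube of gauge b is out of the lower tube: 0 to 0.060 m. A spring and its weight pull it back down with about 3.5 N, so it drops again when let go. It comes out first; at 0.060 the gauge is at its first stop.
- b_lower (a joint): How far the lower (thick) tube of gauge b is out of the fixed mast: 0 to 0.060 m. It rubs with about 5 N and comes out after the upper tube, when the pull goes on past the first stop; at 0.060 (grip 120 mm higher than at the start) the gauge is at its second stop, the end of its travel.
- b_bat (a point): Centre of the top face of the round plaster bat (110 mm diameter) on gauge b's board, 26 mm above the table and 125 mm from the mast. The vase or the bowl stands here.
- vase_center (a point): Centre (half-way up) of the unfired grey clay vase, 74 mm in diameter, 120 mm tall, loose, standing on one of the two bats.
- bowl_center (a point): Centre (half-way up) of the low cream slip bowl, 92 mm in diameter, 45 mm tall, loose, standing on the other bat.
- lump_center (a point): Centre of a lump of clay, 68 mm in diameter, 54 mm tall, loose on the table beyond the boards.
- jar_center (a point): Centre of a small lidded jar, 56 mm in diameter, 70 mm tall, loose on the table beyond the boards.
Mind the look-alikes: they are no part of the job. There is more than one size of the part that bears vase_center; the job needs the smallest.

How it is judged (in metres and radians):
On the way, in this order (a step that is already met when the one before it is completed fails the run):
1. the button of the vase's gauge is pressed in (over 3 mm) while that gauge is still down (((horizontal distance between vase_center and a_bat below 0.06 m and value of joint a_button above 0.003 m and value of joint each of a_upper, a_lower below 0.01 m) or (horizontal distance between vase_center and b_bat below 0.06 m and value of joint b_button above 0.003 m and value of joint each of b_upper, b_lower below 0.01 m))), for 0.1 s.
2. that gauge is pulled to its first stop and beyond (((horizontal distance between vase_center and a_bat below 0.06 m and value of joint a_upper above 0.054 m and value of joint a_lower above 0.005 m) or (horizontal distance between vase_center and b_bat below 0.06 m and value of joint b_upper above 0.054 m and value of joint b_lower above 0.005 m))).
3. that gauge is out to its second stop (((horizontal distance between vase_center and a_bat below 0.06 m and value of joint each of a_upper, a_lower above 0.054 m) or (horizontal distance between vase_center and b_bat below 0.06 m and value of joint each of b_upper, b_lower above 0.054 m))), for 0.2 s.
At the end, for the whole second after the job is handed in: Gauge on the vase's board at its second stop (each tube out over 54 of 60 mm), still (under 20 mm/s), button in over 2.5 mm, fingers pressing its grip with over 2 N; other gauge down (under 8 mm); vase, bowl, lump and jar within 15 mm of where they stood (((horizontal distance between vase_center and a_bat below 0.06 m and value of joint each of a_upper, a_lower above 0.054 m and value of joint a_button above 0.0025 m and contact force between the fingers and a_grip above 2 N and linear speed of a_grip below 0.02 m/s and value of joint each of b_upper, b_lower below 0.008 m) or (horizontal distance between vase_center and b_bat below 0.06 m and value of joint each of b_upper, b_lower above 0.054 m and value of joint b_button above 0.0025 m and contact force between the fingers and b_grip above 2 N and linear speed of b_grip below 0.02 m/s and value of joint each of a_upper, a_lower below 0.008 m)) and distance of each of vase_center, bowl_center, lump_center, jar_center from where it was at the start of the episode below 0.015 m); the arm keeps its last pose, push and grip.
It fails at once if the other gauge is operated (button in by more than 4 mm, or raised by more than 8 mm) ((horizontal distance between vase_center and a_bat below 0.06 m and (value of joint b_button above 0.004 m or value of joint any of b_upper, b_lower above 0.008 m)) or (horizontal distance between vase_center and b_bat below 0.06 m and (value of joint a_button above 0.004 m or value of joint any of a_upper, a_lower above 0.008 m))).
It fails at once if vase, bowl, lump or jar moved by more than 15 mm (distance of any of vase_center, bowl_center, lump_center, jar_center from where it was at the start of the episode above 0.015 m).
It also fails if it takes over 32 s, if anything falls off the work surface, if the arm or the gripper's body presses on something with over 40 N, if the wrist force passes 120 N, or if a joint passes its speed limit or range.

## Working session

There is one attempt and no reset: what is moved stays moved. The work goes in short steps, Python scripts to look and compute and a tool call to move; the robot and the scene stay as the last step left them, time stands still between calls to the robot, and variables do not carry over. Pictures are saved under pics/ and viewed, at most 10 in all, crops included, and the job is handed in when it is done.

Besides the shell and the picture viewer there is one more tool, called after "Call:" by a JSON object that holds its "fn" and its "kwargs", one argument or row to a line. step_arm: Moves the arm, as the interface text tells. Shift numbers are shares of 80 mm and turn numbers shares of 2 pi rad, none past 1 either way. Its arguments: {"type":"object","properties":{"series":{"type":"string"}},"required":["series"]}

```bash
mkdir -p pics; cat > h.py <<'E'
import numpy as np, cv2
from scipy.spatial.transform import Rotation as R
from plant import readout, vision, order, models
def world(c,px,z=None,r=2):
    """pixel -> world by depth (median of patch), or by plane z"""
    f=210/np.tan(np.radians(c['fovy'])/2); u,v=px
    ray=np.array([(u-c['cx'])/f,(v-c['cy'])/f,1.]); Rm=cv2.Rodrigues(np.array(c['rvec'],float))[0]; t=np.array(c['tvec'],float).ravel()
    o=-Rm.T@t; d=Rm.T@ray
    if z is None:
        p=c['depth'][int(v)-r:int(v)+r+1,int(u)-r:int(u)+r+1]; p=p[p>0]; k=np.median(p) if p.size else np.nan
    else: k=(z-o[2])/d[2]
    return o+k*d
def save(c,n): cv2.imwrite('pics/'+n+'.png',c['frame'][:,:,::-1])
E
python3 - <<'E'
from h import *
np.set_printoptions(precision=1,suppress=True)
o=readout.get_obs(); print(o['time'],o['tool_pos'],o['tcp_rot'],o['grip_width'])
for n in('top','side'):
    c=vision.capture(n); save(c,n); print(n,c['fovy'],c['cx'],c['cy'])
    for t,z in(('a_grip',125),('b_grip',125),('a_button_face',125),('a_tip',137),('a_bat',26),('vase_center',86),('bowl_center',48),('a',0),('b',0),('lump_center',27),('jar_center',35)):
        for d in models.pinpoint(c,t)[:3]: print(t,round(d['p'],2),np.array(d['position']),world(c,d['position'],z),world(c,d['position']))
E
python3 -c "
import cv2;a=[cv2.imread('pics/%s.png'%n) for n in('top','side')]"
```

```text
0.0 [186.5 490.2 190.6] [-3.1 -0.   2.8] 91.64417353157612
top 44.01749170306091 281.9287380617983 203.75658270699734
b_grip 0.73 [410.5 234.5] [ 488.8 -259.   125. ] [ 485.7 -253.4  147. ]
a_button_face 0.61 [246.5 229.2] [523.6 211.  125. ] [520.9 209.9 141.4]
a_button_face 0.26 [246.9 227.1] [529.6 209.7 125. ] [526.2 208.3 146.1]
a_tip 0.61 [248.6 230.2] [518.5 204.3 137. ] [521.7 205.5 116.7]
a_tip 0.6 [224.3 223.5] [540.8 273.2 137. ] [560.  285.2  26.5]
a_tip 0.24 [204.2 222.3] [546.6 330.7 137. ] [545.1 329.4 145.6]
a_bat 0.63 [209.3 222.4] [565.5 331.4  26. ] [544.6 315.2 143.3]
vase_center 0.85 [205.1 221.4] [558.3 335.5  86. ] [547.5 326.8 146.2]
vase_center 0.82 [148.9 269.1] [424.2 500.5  86. ] [418.  483.2 154.1]
vase_center 0.65 [223.7 221.9] [554.5 280.4  86. ] [565.2 287.   25.9]
bowl_center 0.92 [360.6 233.8] [ 507.7 -128.1   48. ] [ 510.  -130.6   32.1]
bowl_center 0.4 [404.4 239.7] [ 484.4 -258.6   48. ] [ 479.4 -249.2   87.1]
a 0.61 [250.1 231.6] [535.7 208.1   0. ] [526.7 204.7  57.5]
b 0.92 [401.3 239.9] [ 490.3 -260.5    0. ] [ 482.9 -247.    57.7]
lump_center
[... 884 characters left out ...]
_center 0.69 [257.4 344.1] [ 508.3 -218.8   48. ] [ 508.9 -201.1   14.5]
bowl_center 0.62 [243.8 308.2] [ 485.6 -132.3   48. ] [ 485.3 -120.9   30.3]
bowl_center 0.35 [254.7 210.5] [531.5 168.4  48. ] [526.8  61.2 152.3]
a 0.94 [255.6 208.1] [537.  227.4   0. ] [529.4  66.8 154.5]
b 0.93 [245. 377.] [ 478.6 -261.8    0. ] [ 479.2 -273.7   27. ]
b 0.29 [254.2 209.9] [532.5 220.4   0. ] [525.7  63.3 152.4]
lump_center 0.79 [339.1 243.4] [739.5  45.9  27. ] [733.9  30.4  45.4]
lump_center 0.51 [246.8 375.2] [ 482.9 -270.6   27. ] [ 482.9 -272.3   30.9]
jar_center 0.7 [358.  299.1] [ 742.6 -128.8   35. ] [ 737.3 -139.3   51.7]
jar_center 0.21 [338.3 240.4] [737.3  49.4  35. ] [732.6  36.1  50.4]
```

View pics/top.png

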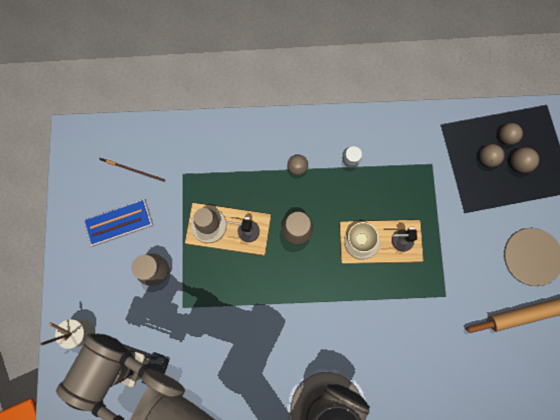

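View pics/side.png

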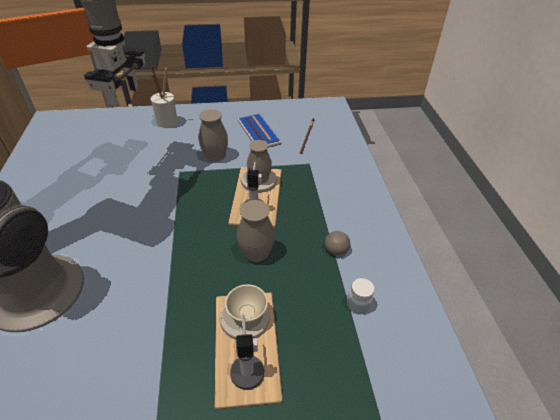

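The top and side pictures show the vase that counts, the smallest one, on the left board's bat at about (207,218) top and (260,163) side. So gauge a is the one to use, with its grip at about (248,225) top. The larger vases at (150,268) and (298,227) are look-alikes. The bowl is on board b. Next I raise the arm, turn it and approach for a wrist view.

Call:
{"fn": "step_arm", "kwargs": {
  "series": "-1 0 0 -1 0 0 0; -1 0 0 -1 0 0 0; -1 -1 0 -1 0 0 0.2276; -1 -1 0 -1 0 0 0.2276; -1 -1 0 -1 0 0 0.2276; -1 -1 0 -1 0 0 0.2276; -1 -1 0 -1 0 0 0.2276; -1 -1 0 -1 0 0 0.2276; -1 -1 0 -1 0 0 0.2276; -1 -1 0 -1 0 0 0.2276; -1 -1 0 -1 0 0 0.2276; -1 -1 0 -1 0 0 0.2276"
}}

```text
time: 2.4
tool_pos: [261.6, 462.2, 271.3]
tcp_rot: [3.142, -0.0, 1.342]
contact_force: [-0.5, 0.6, -0.4]
grip_width: 92.1
finger_force: 0.0
```

Call:
{"fn": "step_arm", "kwargs": {
  "series": "-1 -0.61 0.91 -0.5 0 0 0; -1 -0.61 0.91 -0.5 0 0 0"
}}

```text
time: 2.6
tool_pos: [321.7, 397.9, 311.4]
tcp_rot: [-3.141, 0.001, 1.35]
contact_force: [0.6, 0.2, 0.4]
grip_width: 91.9
finger_force: 0.0
```

Call:
{"fn": "step_arm", "kwargs": {
  "series": "-1 -0.61 0.91 0 0 0 0; -1 -0.61 0.91 0 0 0 0"
}}

```text
time: 2.8
tool_pos: [383.5, 333.1, 312.1]
tcp_rot: [3.14, -0.001, 1.347]
contact_force: [-0.0, -0.0, -1.2]
grip_width: 91.8
finger_force: 0.0
```

Call:
{"fn": "step_arm", "kwargs": {
  "series": "-1 -0.61 0.91 0 0 0 0; -1 -0.61 0.91 0 0 0 0; -1 -0.61 0.91 0 0 0 0"
}}

```text
time: 3.1
tool_pos: [444.9, 267.8, 310.8]
tcp_rot: [3.141, 0.001, 1.342]
contact_force: [0.6, 0.2, -0.4]
grip_width: 91.8
finger_force: 0.0
```

```bash
cat >> h.py <<'E'
def wrist():
    o=readout.get_obs(); c=vision.capture('wrist'); rpy=o['tcp_rot']
    T=np.eye(4); T[:3,:3]=R.from_euler('xyz',rpy).as_matrix(); T[:3,3]=o['tool_pos']
    W=np.linalg.inv(T@np.array(c['mount'])); c['rvec']=cv2.Rodrigues(W[:3,:3])[0]; c['tvec']=W[:3,3]
    return o,c
E
python3 - <<'E'
from h import *
np.set_printoptions(precision=1,suppress=True)
o,c=wrist(); save(c,'w1'); print(o['time'],o['tool_pos'],o['tcp_rot'],c['fovy'])
for t,z in(('a_grip',125),('a_button_face',125),('a_tip',137),('a_bat',26),('vase_center',86)):
    for d in models.pinpoint(c,t)[:2]: print(t,round(d['p'],2),np.array(d['position']),world(c,d['position'],z),world(c,d['position']))
E
```

```text
3.1 [444.9 267.8 310.8] [3.1 0.  1.3] 67.35831455012338
a_grip 0.72 [363.4 209.9] [539.3 215.1 125. ] [535.3 222.2 145. ]
a_button_face 0.49 [380.4 212.3] [559.7 207.1 125. ] [556.7 211.6 136.9]
a_tip 0.65 [362.8 165.6] [544.2 272.8 137. ] [571.5 246.3  11.7]
a_tip 0.38 [340.7 190.7] [514.1 249.2 137. ] [527.8 221.2  36. ]
vase_center 0.8 [362.  291.7] [526.   73.4  86. ] [521.   95.9 119.8]
vase_center 0.78 [357.5 109.9] [559.1 332.8  86. ] [545.6 335.3 145.4]
```

View pics/w1.png

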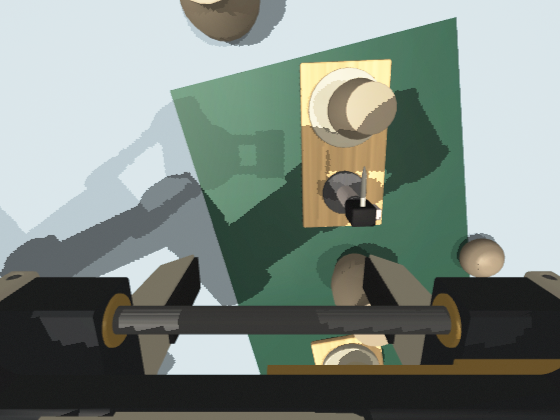

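The wrist view shows the grip at (362,211), its button on the right at (379,214), the pointer tip at about (363,168) and the small vase at (360,105). I'll measure the board's and grip's poses from depth.

```bash
cat >> h.py <<'E'
def cloud(c):
    f=210/np.tan(np.radians(c['fovy'])/2); v,u=np.mgrid[:420,:560]; k=c['depth'].astype(float)
    P=np.stack([(u-c['cx'])/f*k,(v-c['cy'])/f*k,k],-1); Rm=cv2.Rodrigues(np.array(c['rvec'],float))[0]
    W=(P-np.array(c['tvec'],float).ravel())@Rm; W[k<=0]=np.nan; return W
E
python3 - <<'E'
from h import *
np.set_printoptions(precision=2,suppress=True)
def rect(W,m,n):
    p=W[m][:,:2]; r=cv2.minAreaRect(p.astype(np.float32)); print(n,len(p),r,'mean',W[m].mean(0),'range',np.percentile(p,[2,98],axis=0).ravel())
cs=[wrist()[1],vision.capture('top'),vision.capture('side')]
for n,c in zip(('wrist','top','side'),cs):
    W=cloud(c); x,y,z=W[...,0],W[...,1],W[...,2]; F=c['frame'].astype(int)
    near=(abs(x-535)<45)&(abs(y-213)<35)
    rect(W,near&(z>140)&(z<155),n+' griptop')
    dark=F.max(2)<60
    rect(W,near&(z>110)&(z<155)&dark,n+' gripblack')
    pt=(abs(x-540)<30)&(y>228)&(y<280)&(z>128)&(z<146); 
    if pt.sum()>3: print('pointer',pt.sum(),W[pt].mean(0),W[pt][np.argmin(y[pt])],W[pt][np.argmax(y[pt])])
    wood=(F[...,0]-F[...,2]>50)&(z>5)&(z<20)&(abs(x-545)<120)&(abs(y-250)<160)
    k=cv2.morphologyEx(wood.astype(np.uint8),cv2.MORPH_OPEN,np.ones((3,3)))>0
    rect(W,k,n+' wood')
E
```

```text
wrist griptop 492 ((536.256591796875, 221.29893493652344), (39.039581298828125, 30.20552635192871), 79.58001708984375) mean [534.05 214.46 145.4 ] range [519.62 201.49 548.96 226.34]
wrist gripblack 659 ((533.6768798828125, 213.90069580078125), (23.491943359375, 28.081296920776367), 78.98020935058594) mean [531.91 216.63 139.51] range [518.85 202.35 547.98 226.57]
pointer 173 [540.95 248.69 138.08] [534.88 228.26 137.91] [545.93 271.62 136.89]
wrist wood 6515 ((546.7422485351562, 276.63555908203125), (249.5325927734375, 129.43695068359375), 79.20626831054688) mean [537.36 278.2   10.98] range [471.66 164.09 622.75 401.55]
top griptop 95 ((534.9788208007812, 219.43991088867188), (36.06123352050781, 41.95582580566406), 24.97879409790039) mean [535.99 215.22 145.38] range [521.09 201.98 550.71 239.76]
top gripblack 96 ((534.6807250976562, 212.77622985839844), (21.7757625579834, 28.5203800201416), 79.44956970214844) mean [532.27 212.01 141.1 ] range [519.88 200.58 547.53 224.86]
pointer 15 [540.44 239.36 139.17] [536.83 228.09 140.63] [540.74 248.09 139.53]
top wood 693 ((534.55322265625, 208.12533569335938), (108.55620574951172, 128.51312255859375), 79.84878540039062) mean [538.95 193.28  12.38] range [470.04 150.75 600.37 253.32]
side griptop 89 ((532.8296508789062, 221.3942413330078), (47.906494140625, 29.818946838378906), 77.0968246459961) mean [530.62 210.87 145.63] range [516.3  198.48 544.8  239.55]
side gripblack 166 ((531.8595581054688, 210.54193115234375), (27.442642211914062, 27.707448959350586), 74.78585815429688) mean [530.79 204.66 134.53] range [516.79 197.3  544.2  220.76]
pointer 20 [537.98 248.98 139.31] [534.51 232.16 140.31] [542.58 269.88 137.69]
side wood 195 ((543.5148315429688, 278.53033447265625), (244.0919952392578, 128.62339782714844), 79.31477355957031) mean [573.71 274.63  11.93] range [492.15 150.17 624.39 399.23]
```

Call:
{"fn": "step_arm", "kwargs": {
  "series": "-1 -0.41 0.63 0 0 0 -0.0065; -1 -0.41 0.63 0 0 0 -0.0065; -1 -0.41 0.63 0 0 0 -0.0065"
}}

```text
time: 3.85
tool_pos: [484.7, 227.2, 310.9]
tcp_rot: [-3.141, 0.0, 1.386]
contact_force: [-0.1, 1.1, 0.4]
grip_width: 91.7
finger_force: 0.0
```

Call:
{"fn": "step_arm", "kwargs": {
  "series": "-1 -0.02 0.63 0 0 0 0; -1 -0.02 0.63 0 0 0 0; -1 -0.02 0.63 0.5 0 0 0; -1 -0.02 0.63 0.9 0 0 0; -1 -0.02 0.63 0.9 0 0 0"
}}

```text
time: 4.35
tool_pos: [530.1, 217.6, 235.1]
tcp_rot: [-3.133, 0.003, 1.389]
contact_force: [0.2, 0.3, 0.6]
grip_width: 91.7
finger_force: 0.0
```

```bash
python3 - <<'E'
from h import *
np.set_printoptions(precision=3,suppress=True)
o,c=wrist(); save(c,'w2'); print(o['time'],np.array(o['tool_pos']),np.array(o['tcp_rot']))
W=cloud(c); x,y,z=W[...,0],W[...,1],W[...,2]; F=c['frame'].astype(int)
m=(abs(x-535)<45)&(abs(y-213)<35)&(z>143)&(z<151)&(F.max(2)<70)
p=W[m]; print(len(p),p.mean(0) if len(p) else 0, cv2.minAreaRect(p[:,:2].astype(np.float32)) if len(p) else 0)
t=(abs(x-540)<30)&(y>228)&(y<280)&(z>128)&(z<146); print(t.sum(), W[t].mean(0) if t.any() else 0)
E
```

```text
4.35 [530.057 217.599 235.142] [-3.133  0.003  1.389]
730 [534.706 213.722 145.694] ((534.7098999023438, 213.0876007080078), (24.09957504272461, 28.299306869506836), 79.1253662109375)
273 [541.358 248.265 138.325]
```

View pics/w2.png

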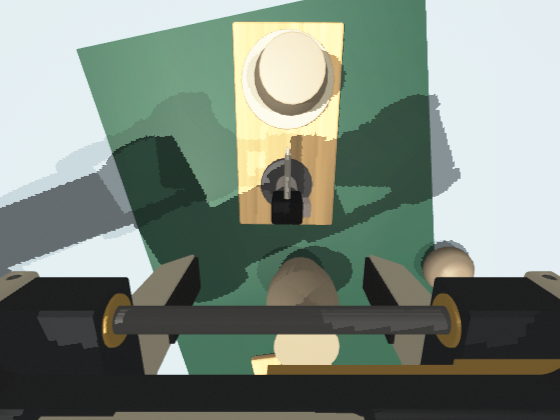

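The view shows the grip at (287,207) between the open fingers (tips at about (190,290) and (375,290)), pointer up to (288,150), and vase clear at (290,70). I'll let the arm settle while lowering a little.

Call:
{"fn": "step_arm", "kwargs": {
  "series": "-1 0 0 0.3 0 0 0; -1 0 0 0.3 0 0 0; -1 0 0 0.3 0 0 0; -1 0 0 0.3 0 0 0"
}}

```text
time: 4.8
tool_pos: [534.1, 217.8, 217.5]
tcp_rot: [3.139, -0.002, 1.389]
contact_force: [-0.9, -0.0, 0.1]
grip_width: 91.4
finger_force: 0.0
```

```bash
python3 - <<'E'
from h import *
np.set_printoptions(precision=4,suppress=True)
o,c=wrist(); p=np.array(o['tool_pos']); print(o['time'],p,np.array(o['tcp_rot']))
W=cloud(c); x,y,z=W[...,0],W[...,1],W[...,2]; F=c['frame'].astype(int)
m=(abs(x-535)<45)&(abs(y-213)<35)&(z>143)&(z<151)&(F.max(2)<70)
q=W[m]; g=cv2.minAreaRect(q[:,:2].astype(np.float32)); print(len(q),g)
th=np.radians(g[2]-90); t=np.r_[np.array(g[0])+1*np.array([np.cos(th),np.sin(th)]),107]
d=R.from_euler('xyz',o['tcp_rot']).as_matrix().T@(t-p); print('tool shift share',d/80,'yaw want',np.pi/2+th)
E
```

```text
4.8 [534.1045 217.7601 217.4932] [ 3.1387 -0.0016  1.3888]
799 ((534.455322265625, 213.77821350097656), (22.859130859375, 29.187074661254883), 79.00675201416016)
tool shift share [-0.0504  0.0218  1.3812] yaw want 1.3789279539537562
```

Call:
{"fn": "step_arm", "kwargs": {
  "series": "-1 -0.05 0.02 0 0 0 0.001; -1 -0.05 0.02 0 0 0 0.001; -1 -0.05 0.02 0.3 0 0 0.001; -1 -0.05 0.02 0.6 0 0 0.001; -1 -0.05 0.02 0.9 0 0 0.001; -1 -0.05 0.02 0.9 0 0 0.001; -1 -0.05 0.02 0.9 0 0 0.001"
}}

```text
time: 5.55
tool_pos: [534.4, 213.0, 143.9]
tcp_rot: [-3.142, -0.0, 1.382]
contact_force: [-0.0, 0.7, 0.0]
grip_width: 91.7
finger_force: 0.0
```

Call:
{"fn": "step_arm", "kwargs": {
  "series": "-1 0 0 0.2 0 0 0; -1 0 0 0.45 0 0 0; -1 0 0 0.45 0 0 0; -1 0 0 0.45 0 0 0; -1 0 0 0.45 0 0 0"
}}

```text
time: 6.05
tool_pos: [535.3, 213.3, 109.2]
tcp_rot: [3.139, -0.001, 1.382]
contact_force: [0.5, 0.2, -0.2]
grip_width: 92.0
finger_force: 0.0
```

Call:
{"fn": "step_arm", "kwargs": {
  "series": "0 0 0 0 0 0 0; 0 0 0 0 0 0 0; 0.15 0 0 0 0 0 0; 0.15 0 0 0 0 0 0; 1 0 0 0 0 0 0; 1 0 0 0 0 0 0; 1 0 0 0 0 0 0; 1 0 0 0 0 0 0; 1 0 0 0 0 0 0; 1 0 0 0 0 0 0"
}}

```text
time: 7.05
tool_pos: [533.9, 213.1, 107.3]
tcp_rot: [-3.141, -0.0, 1.382]
contact_force: [-1.7, 0.1, 1.0]
grip_width: 29.4
finger_force: 30.0
```

```bash
python3 - <<'E'
from h import *
o=readout.get_obs(); print(o)
c=vision.capture('side'); f=c['frame'][110:260,180:340,::-1]; cv2.imwrite('pics/s2.png',cv2.resize(f,None,fx=4,fy=4))
E
```

```text
{'time': 7.05, 'joint_positions': array([2.46353513e-01, 5.08750248e-01, 1.50344232e+00, 3.05015983e-04,
       1.12997707e+00, 4.34709860e-01]), 'dq': array([ 0.00087588, -0.00107374,  0.00011748, -0.00174775, -0.00126772,
        0.00306771]), 'tau': array([-5.10349162e-01, -4.93294287e+01, -2.31415719e+01, -1.03706159e-01,
       -4.54854285e-01, -6.76290147e-03]), 'tool_pos': array([533.85574959, 213.12306565, 107.30157945]), 'tcp_rot': array([-3.14095317e+00, -7.12821100e-06,  1.38230975e+00]), 'contact_force': array([-1.67369383,  0.07869621,  0.95902699]), 'moment': array([-0.07661831,  0.34639845, -0.01181605]), 'finger_force': 30.000047385692596, 'grip_width': 29.44931054615162}
```

View pics/s2.png

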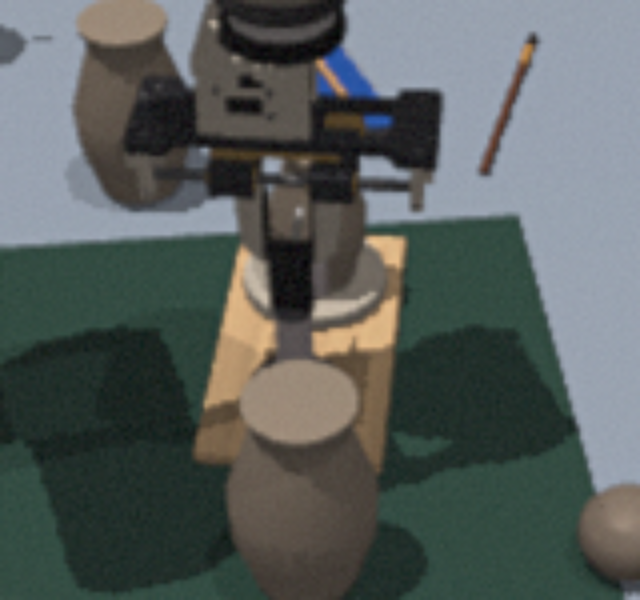

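The crop shows the grip at (292,280) held between both fingers, and the vase undisturbed behind it. The width of 29.4 mm is a little under the expected 32 mm, so I'll test with a small pull.

Call:
{"fn": "step_arm", "kwargs": {
  "series": "1 0 0 -0.05 0 0 0; 1 0 0 -0.1 0 0 0; 1 0 0 -0.15 0 0 0; 1 0 0 -0.15 0 0 0; 1 0 0 -0.15 0 0 0"
}}

```text
time: 7.6
tool_pos: [534.7, 213.1, 119.6]
tcp_rot: [3.141, -0.0, 1.382]
contact_force: [0.4, -0.6, -0.2]
grip_width: 9.6
finger_force: 0.0
```

The grip was lost, with the width falling to 9.6 mm. I'll look before moving again.

```bash
python3 - <<'E'
from h import *
o,c=wrist(); print(o['time'],o['tool_pos'],o['grip_width'])
s=vision.capture('side'); a=s['frame'][110:260,180:340,::-1]
cv2.imwrite('pics/s3.png',np.hstack([cv2.resize(a,(400,375)),cv2.resize(c['frame'][100:400,100:420,::-1],(400,375))]))
for n,k in(('w',c),('s',s)):
  W=cloud(k); x,y,z=W[...,0],W[...,1],W[...,2]; F=k['frame'].astype(int)
  m=(abs(x-535)<25)&(abs(y-213)<20)&(z>90)&(F.max(2)<60); q=W[m]; print(n,len(q),q.mean(0),q.min(0),q.max(0))
  t=(abs(x-540)<15)&(y>232)&(y<275)&(z>120)&(z<280); print('pointer',t.sum(),W[t].mean(0) if t.any() else 0)
E
```

```text
7.6 [534.6512136  213.08107469 119.63884441] 9.610780698057502
w 2757 [537.32681362 221.18143851 156.88637452] [521.01033329 201.22030227  93.74064932] [559.93742377 232.99538088 262.51810797]
pointer 15452 [539.75355645 241.28962826 243.36818483]
s 309 [532.05556972 204.85160765 170.30662502] [510.64764337 193.02674829  92.83850262] [559.85740456 230.9265232  332.23631041]
pointer 1 [532.05700673 237.00298148 136.67766616]
```

View pics/s3.png

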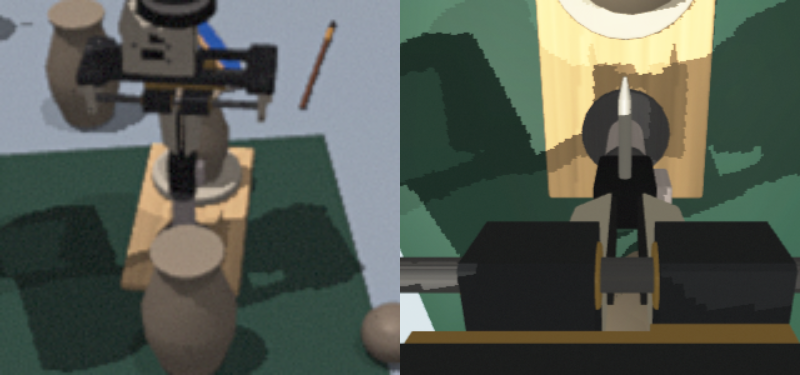

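Both crops show the fingers nearly shut just above the grip's top, so the true fingertips sit higher than the reported TCP suggests. They had only pinched the 30 mm block above the button. I'll measure the fingertip height.

```bash
python3 - <<'E'
from h import *
np.set_printoptions(precision=1,suppress=True)
o,c=wrist(); print(o['time'],o['tool_pos'],o['grip_width'])
s=vision.capture('side'); W=cloud(s)
for v in range(134,200,3): print(v,[tuple(W[v,u].round(0).astype(int)) if np.isfinite(W[v,u,0]) else 0 for u in (247,250,253,256,259)], s['frame'][v,253])
W=cloud(c); print('wrist')
# col 350 of crop region: crop (627-400)*.8+100, row*.8+100
for v in range(215,350,8): print(v,[tuple(W[v,u].round(0).astype(int)) for u in (270,275,282,288,294)])
E
```

```text
7.7 [534.9 213.2 120.6] 1.6339042103655868
134 [(np.int64(522), np.int64(193), np.int64(277)), (np.int64(529), np.int64(192), np.int64(278)), (np.int64(536), np.int64(189), np.int64(279)), (np.int64(543), np.int64(190), np.int64(278)), (np.int64(552), np.int64(210), np.int64(264))] [90 85 79]
137 [(np.int64(522), np.int64(189), np.int64(272)), (np.int64(529), np.int64(190), np.int64(270)), (np.int64(536), np.int64(188), np.int64(271)), (np.int64(543), np.int64(189), np.int64(270)), (np.int64(550), np.int64(196), np.int64(265))] [91 86 78]
140 [(np.int64(521), np.int64(192), np.int64(261)), (np.int64(528), np.int64(189), np.int64(262)), (np.int64(535), np.int64(185), np.int64(265)), (np.int64(543), np.int64(187), np.int64(263)), (np.int64(550), np.int64(187), np.int64(263))] [51 48 48]
143 [(np.int64(521), np.int64(195), np.int64(251)), (np.int64(528), np.int64(193), np.int64(251)), (np.int64(535), np.int64(187), np.int64(255)), (np.int64(542), np.int64(189), np.int64(253)), (np.int64(549), np.int64(183), np.int64(257))] [53 47 37]
146 [(np.int64(521), np.int64(191), np.int64(244)), (
[... 7814 characters left out ...]
8), np.int64(244), np.int64(242)), (np.int64(539), np.int64(241), np.int64(239)), (np.int64(541), np.int64(240), np.int64(238)), (np.int64(542), np.int64(240), np.int64(238)), (np.int64(544), np.int64(243), np.int64(243))]
335 [(np.int64(537), np.int64(241), np.int64(242)), (np.int64(532), np.int64(209), np.int64(201)), (np.int64(517), np.int64(110), np.int64(76)), (np.int64(537), np.int64(208), np.int64(201)), (np.int64(544), np.int64(240), np.int64(243))]
343 [(np.int64(537), np.int64(238), np.int64(242)), (np.int64(531), np.int64(205), np.int64(201)), (np.int64(516), np.int64(106), np.int64(82)), (np.int64(536), np.int64(204), np.int64(201)), (np.int64(544), np.int64(239), np.int64(244))]
```

Call:
{"fn": "step_arm", "kwargs": {
  "series": "1 0 0 -0.5 0 0 0; 1 0 0 -0.9 0 0 0; 1 0 0 -0.9 0 0 0; 1 0 0 -0.9 0 0 0; 1 0 0 -0.9 0 0 0"
}}

```text
time: 8.3
tool_pos: [533.5, 212.9, 190.6]
tcp_rot: [-3.14, 0.0, 1.382]
contact_force: [0.3, 0.4, -0.4]
grip_width: 0.5
finger_force: 0.0
```

```bash
python3 - <<'E'
from h import *
np.set_printoptions(precision=1,suppress=True)
o,c=wrist(); print(o['time'],o['tool_pos'],o['tcp_rot'],o['grip_width'])
s=vision.capture('side')
a=s['frame'][90:220,190:330,::-1]; cv2.imwrite('pics/s4.png',np.hstack([cv2.resize(a,(400,372)),cv2.resize(c['frame'][100:400,100:420,::-1],(400,375))[:372]]))
for n,k in(('side',s),('wrist',c)):
  W=cloud(k); x,y,z=W[...,0],W[...,1],W[...,2]
  m=(abs(x-536)<25)&(abs(y-213)<25)&(z>155)&(z<245); q=W[m]; print(n,len(q))
  for a in range(155,245,5):
    e=q[(q[:,2]>=a)&(q[:,2]<a+5)]
    if len(e): print(a,len(e),e.min(0)[:2],e.max(0)[:2])
E
```

```text
8.3 [533.5 212.9 190.6] [-3.1  0.   1.4] 0.5224986834403136
side 64
225 8 [523.2 201.6] [533.  205.4]
230 13 [518.6 198.9] [538.  208.2]
235 20 [513.8 200. ] [545.4 206.2]
240 23 [514.  198.9] [549.2 217.1]
wrist 876
220 7 [534.3 221.7] [538.6 222.6]
225 91 [527.1 221.3] [544.  225.1]
230 190 [523.4 220.8] [549.9 226.2]
235 277 [520.3 220. ] [552.7 227. ]
240 311 [519.8 219.9] [553.4 227.5]
```

View pics/s4.png

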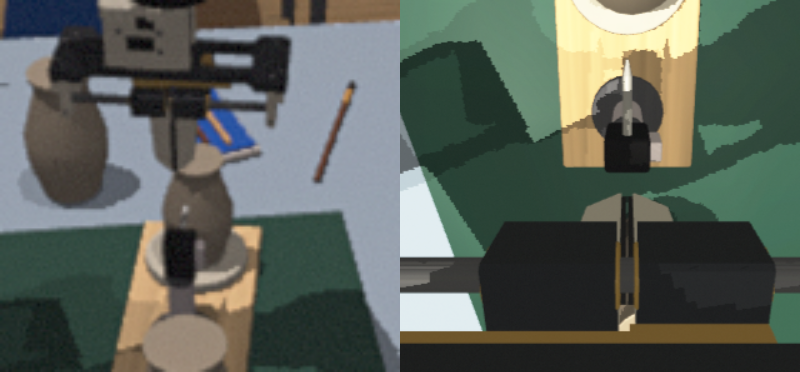

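The crops show the shut tips at about z = 223 with the TCP reported at 191. The real tips are therefore about 32 mm above the reported TCP, and laterally the grip (627,150) lines up with the fingers (627,200). I'll open and go about 30 mm lower than before, with the TCP at about 78.

Call:
{"fn": "step_arm", "kwargs": {
  "series": "-1 0 0.015 0 0 0 0; -1 0 0.015 0 0 0 0; -1 0 0.015 0 0 0 0; -1 0 0.015 0 0 0 0; -1 0 0.015 0 0 0 0; -1 0 0.015 0 0 0 0; -1 0 0.015 0 0 0 0; -1 0 0.015 0 0 0 0"
}}

```text
time: 9.2
tool_pos: [535.4, 212.8, 191.4]
tcp_rot: [3.142, -0.0, 1.382]
contact_force: [0.4, -0.6, -0.5]
grip_width: 60.0
finger_force: 0.0
```

Call:
{"fn": "step_arm", "kwargs": {
  "series": "-1 0 0 0 0 0 0; -1 0 0 0 0 0 0; -1 0 0 0 0 0 0; -1 0 0 0 0 0 0; -1 0 0 0.4 0 0 0; -1 0 0 0.8 0 0 0; -1 0 0 0.8 0 0 0; -1 0 0 0.8 0 0 0"
}}

```text
time: 10.0
tool_pos: [535.5, 212.9, 127.8]
tcp_rot: [-3.141, 0.0, 1.382]
contact_force: [-0.1, 0.3, 1.0]
grip_width: 91.7
finger_force: 0.0
```

Call:
{"fn": "step_arm", "kwargs": {
  "series": "-1 0 0 0.2 0 0 0; -1 0 0 0.4 0 0 0; -1 0 0 0.61 0 0 0; -1 0 0 0.61 0 0 0; -1 0 0 0.61 0 0 0"
}}

```text
time: 10.5
tool_pos: [536.5, 213.1, 80.3]
tcp_rot: [3.139, -0.001, 1.382]
contact_force: [-0.7, 0.0, 0.6]
grip_width: 92.1
finger_force: 0.0
```

Call:
{"fn": "step_arm", "kwargs": {
  "series": "1 0 0 0 0 0 0; 1 0 0 0 0 0 0; 1 0 0 0 0 0 0; 1 0 0 0 0 0 0; 1 0 0 0 0 0 0; 1 0 0 0 0 0 0; 1 0 0 0 0 0 0; 1 0 0 0 0 0 0; 1 0 0 0 0 0 0; 1 0 0 0 0 0 0; 1 0 0 0 0 0 0"
}}

```text
time: 11.6
tool_pos: [534.8, 212.9, 78.5]
tcp_rot: [-3.141, 0.0, 1.382]
contact_force: [-3.1, 0.7, 2.0]
grip_width: 31.9
finger_force: 30.0
```

The width is 31.9 mm at 30 N, so the button is fully in. Next I pull straight up.

Call:
{"fn": "step_arm", "kwargs": {
  "series": "1 0 0 -0.1 0 0 0; 1 0 0 -0.2 0 0 0; 1 0 0 -0.3 0 0 0; 1 0 0 -0.4 0 0 0; 1 0 0 -0.4 0 0 0"
}}

```text
time: 12.1
tool_pos: [534.9, 212.9, 111.7]
tcp_rot: [-3.141, -0.0, 1.382]
contact_force: [-3.8, 0.9, -3.4]
grip_width: 31.2
finger_force: 30.0
```

Call:
{"fn": "step_arm", "kwargs": {
  "series": "1 0 0 -0.1 0 0 0; 1 0 0 -0.2 0 0 0; 1 0 0 -0.3 0 0 0; 1 0 0 -0.4 0 0 0; 1 0 0 -0.5 0 0 0; 1 0 0 -0.6 0 0 0; 1 0 0 -0.6 0 0 0"
}}

```text
time: 12.8
tool_pos: [535.1, 212.8, 159.7]
tcp_rot: [-3.141, -0.0, 1.382]
contact_force: [-5.8, 0.3, -3.4]
grip_width: 31.5
finger_force: 30.0
```

Call:
{"fn": "step_arm", "kwargs": {
  "series": "1 0 0 -0.1 0 0 0; 1 0 0 -0.2 0 0 0; 1 0 0 -0.3 0 0 0; 1 0 0 -0.4 0 0 0; 1 0 0 -0.46 0 0 0; 1 0 0 -0.48 0 0 0; 1 0 0 -0.49 0 0 0; 1 0 0 -0.49 0 0 0"
}}

```text
time: 13.6
tool_pos: [535.1, 212.8, 198.5]
tcp_rot: [-3.141, -0.0, 1.382]
contact_force: [-5.7, 1.2, -6.0]
grip_width: 31.4
finger_force: 30.0
```

```bash
python3 - <<'E'
from h import *
np.set_printoptions(precision=1,suppress=True)
o,c=wrist(); print(o['time'],o['tool_pos'],o['contact_force'],o['grip_width'],o['finger_force'])
s=vision.capture('side'); a=s['frame'][60:260,180:390,::-1]; cv2.imwrite('pics/s5.png',np.hstack([cv2.resize(a,(400,381)),cv2.resize(c['frame'][:,:,::-1],(400,381))]))
W=cloud(c); x,y,z=W[...,0],W[...,1],W[...,2]
t=(abs(x-541)<14)&(y>232)&(y<275)&(z>240)&(z<275); print('pointer',t.sum(),np.nanmedian(W[t],axis=0) if t.any() else 0)
for n,zz in(('vase_center',86),):
  for k in(c,s):
    for d in models.pinpoint(k,n)[:3]: print(n,round(d['p'],2),np.array(d['position']),world(k,d['position'],zz))
E
```

```text
13.6 [535.1 212.8 198.5] [-5.7  1.2 -6. ] 31.440377687613324 30.001071095466614
pointer 1038 [541.7 251.6 258.2]
vase_center 0.85 [255.  235.3] [524.2  43.4  86. ]
vase_center 0.78 [213.5 138.1] [425.1 468.7  86. ]
vase_center 0.75 [260.4 162.2] [561.4 330.3  86. ]
```

View pics/s5.png

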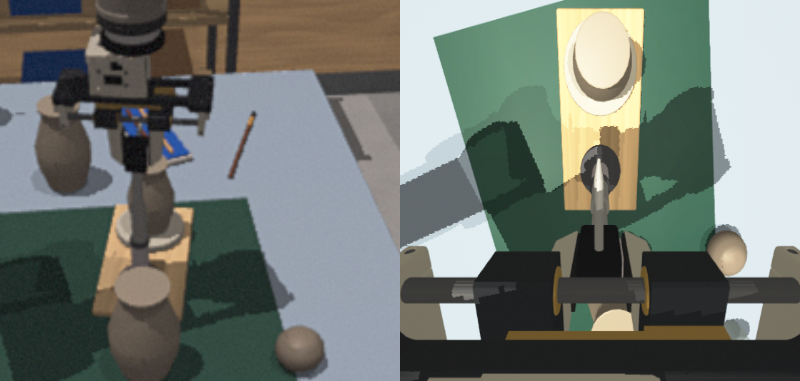

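The gauge is extended: the pointer went from z = 138 to 258, which is +120 mm. The grip is held and the vase stands undisturbed. I'll add a slight extra pull to seat it on the stop and hold there.

Call:
{"fn": "step_arm", "kwargs": {
  "series": "1 0 0 -0.01 0 0 0; 1 0 0 -0.015 0 0 0; 1 0 0 -0.015 0 0 0; 1 0 0 -0.015 0 0 0; 1 0 0 -0.015 0 0 0"
}}

```text
time: 14.3
tool_pos: [535.1, 212.8, 198.7]
tcp_rot: [-3.141, 0.0, 1.382]
contact_force: [-4.9, 2.0, -10.3]
grip_width: 31.6
finger_force: 30.0
```

The pull rose to 10 N with hardly any motion, so the gauge is at its second stop.

```bash
python3 -c "
from plant import order; print(order.close_job())"
```

```text
the job is handed in; nothing more can be done
None
```

I handed the job in with gauge a, on the vase's board, pulled 120 mm up to its second stop and the gripper still squeezing the grip at 30 N with the button in; the first squeeze slipped off too high and I regrasped lower, and no verdict came back.

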